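Cock the vial knock tester and load it

TASK

Get the knock tester on the lab bench ready for its next test: draw its sprung hammer arm back by the red post until it is past the catch, without forcing it into the rubber buffer, then ease it gently onto the hair-trigger catch so that it stays cocked by itself and never snaps back. Then stand the white-capped vial upright in the tester's blue nest, leaving the arm cocked and the other things on the bench as they are.

Things in the scene. Friction and masses are not known exactly. Their poses are not given: they have to be found in the camera images.
- tester: Knock tester fixed on the bench: white base plate 270 (x) x 240 (y) x 15 mm, a steel arm swinging level on it. Origin: centre of the plate's underside. All but the red post is below 65 mm above the bench. 165 mm from the pivot, towards -x +y of the tester, a grey carriage holds the catch (brass tooth, 30 degree entry ramp, yellow trigger tab outside) and, behind it, the black buffer.
- pivot (a point): Point on the arm's vertical pivot axis, 46 mm above the bench, at (0, -70) mm in the tester's frame; axes as the tester's. The catch carriage is clamped anywhere on its arc and its place is not reported: the cocked arm rests at swing 1.07 to 1.37 rad. The tester's catch is a hair-trigger: touching its tab, or pressing the cocked arm forward (2 N at the post), fires it.
- swing (a joint): Angle of the hammer arm (rad): 0 at rest, growing as it is drawn, counter-clockwise from above (post going to the tester's -x). The arm's direction from the tester's +x is 0.960 rad + this. Spring force at the post: 2.5 N at rest, 6.5 N cocked. From about 0.15 rad before the cocked angle its roller rides up the catch's ramp (1 to 3 N more at the post), then the sprung tooth snaps up behind it.
- buffer (a joint): Compression (m) of the rubber buffer, 0 when free; it must stay below 0.004. The arm meets it 1.3 mm of post travel past the cocked position; it adds about 4.5 N per mm of post travel. Let go suddenly from the buffer, the arm slams onto the catch and fires it; eased forward at 10 mm/s or so until the catch bears all the load, it holds.
- post (a point): Centre of the top of the red upright post on the arm by which it is drawn: diameter 14 mm, 110 mm from the pivot, free for fingers from 54 to 101 mm above the bench (this point is at 101 mm). x axis along the arm outwards, y axis in the drawing direction.
- vial: Amber glass vial with a white cap and a paper label: body diameter 28 mm up to 42 mm, cap diameter 23 mm from 47 to 60 mm height, 60 mm high, 45 g, standing. Origin: centre of its underside, z up.
- nest (a point): Centre of the floor of the blue nest on the tester, 18 mm above the bench: a round cup, inner diameter 36 mm, outer 44 mm, its rim 17 mm above this floor. At rest the hammer hangs over it; with the arm cocked it is free from above.
- spare: Bystander: the same vial with a black cap. Origin: centre of its underside.
- beaker: Bystander: small glass beaker, 52 mm wide, 60 mm high, standing. Origin: centre of its underside.
- reagent: Bystander: amber reagent bottle with white cap, 76 mm wide, 170 mm high, standing. Origin: centre of its underside.

How it is judged:
By the outcome, as a careful person would: the job done as asked, in the order asked, and still so for the second after the job is handed in, with the robot touching nothing.
It also fails if it takes over 64 s, if anything falls off the work surface, if the arm or the gripper's body presses on something with over 40 N, if the wrist force passes 120 N, or if a joint passes its speed limit or range.

ROBOT

A 6-joint arm with a two-finger parallel gripper is mounted at the origin on the work surface. World frame = base frame: x ahead of the robot, y to its left, z up, the work surface at z = 0. Lengths are in m, angles in rad, forces in N, time in s.
With the tool pointing down it reaches from about 0.35 to 0.725 m from the base axis. Payload 6 kg.
Tool frame: the origin (TCP) lies on the centre line of the jaws, within the pads' length; the fingertips stand 11 mm ahead of it and the grasp point (between the pads) lies 8 mm behind it; z points along the fingers, y is the direction in which the jaws open and shut (so a half turn about z gives the same grasp; the last joint's range is limited). The gripper opens to 85 mm and grips with 20 to 120 N. Pads are 22 mm wide; open, the fingers measure 114 mm over their backs; the gripper's body (76 mm by 85 mm) begins 54 mm behind the grasp point. The pads swing forward as they close: fully open they stand 13 mm farther back than shut.
Start: joints at [-0.792, 0.04, 0.085, 0, -1.615, -0.334], TCP at [0.258, -0.542, 0.242] pointing down, gripper open.
Joint ranges: [-2.56, 2.56], [-1.29, 2.01], [-1.08, 1.49], [-3.29, 1.98], [-2.81, -0.18], [-2.99, 2.99]. Speed limits (rad/s): [2.57, 2.57, 3.01, 3.14, 3.14, 3.14].

INTERFACE

Orientations are given as a rotation vector (axis times angle).
In Python, from workcell import read_state, grab_frame, hand_in gives the robot as it stands.
- The arm moves only by the tool servo_tool, never from a script. Its argument "moves" is a list of rows, each an object with "xyz": the shift along the tool's x, y, z in m, a list of three; "delta_rot": the turn, a rotation vector about the tool's x, y, z in rad, a list of three; "hand": the finger opening in m, from 0 to 0.0854. In form: [{"xyz": [tx, ty, tz], "delta_rot": [rx, ry, rz], "hand": hand}, ...]. A call has 1 to 12 rows; each row shifts and turns the commanded pose from where the row before left it, along the tool's axes as they then stand; what a row does not reach is not made up. A row lasts 1/12 s, in which the tool goes at most 41.7 mm and 7.16 degrees, less where a joint would pass 70% of its speed; a pose out of reach is approached as far as the arm can. A call with a gripper value outside its range is refused whole. The fingers move at their own pace and stop on an object; "force" is the grip in N (left out, the last holds). Time passes only in rows, so rows that do not move let the fingers close. It gives the time, the measured TCP pose, the force and the opening at its end, in the units of the state.
- read_state(): the state, without advancing time (a new reading comes with each control period).
- grab_frame(name): name is "scene" or "top" or "wrist"; returns a dict with "image" (384x512x3 uint8, red, green, blue), "range_z" (384x512 float32, m along the optical axis (not along the pixel's ray), 0 where there is no reading), "camera_matrix" (3x3 intrinsics, pixels), "distortion" ([k1, k2, p1, p2, k3] as OpenCV has them; the pictures are not rectified), "cam_to_world" (4x4, takes a point from camera to world coordinates). Camera axes: x right, y down, z forward; pixel columns grow to the right and rows downward; lengths in m; the calibration is good to about 2 mm. A picture is of the moment at which its call begins.
- hand_in(): hands the job in, once; it reports no verdict.
The state is a dict: "time": time; "joints": joint angles; "qd": joint speeds; "tau": joint torques, N m; "tcp_pos": TCP position; "ee_rot": TCP orientation; "force": force on the tool from outside, world axes, zero at the start; "wrist_torque": the same for the moment, N m; "grip_width": opening from 0.0 (shut) to 1.0 (fully open).
Only numpy, scipy, OpenCV 4.12 (cv2) and the standard library are available. Lean on these libraries where they do the work, as an engineer would, in place of code of your own. Each camera call takes 0.05 s, during which the arm holds its last target. There are 200 camera calls.

## Working session

There is one attempt and no reset: what is moved stays moved. The work goes in short steps, Python scripts to look and compute and a tool call to move; the robot and the scene stay as the last step left them, time stands still between calls to the robot, and variables do not carry over. Pictures are saved under pics/ and viewed, about 8 in all and at most 12, crops included, and the job is handed in when it is done.

Besides the shell and the picture viewer there is one more tool, called after "Call:" as name(argument=value, ...) on one line, values as JSON. servo_tool: Moves the arm, as the interface text tells. Its arguments: {"type":"object","properties":{"moves":{"type":"array"},"force":{"type":"number"}},"required":["moves"]}

```bash
mkdir -p pics; ls; python3 - <<'E'
from workcell import *
import cv2,numpy as np
print(read_state())
for n in ("top","scene"):
    f=grab_frame(n); np.savez(f"{n}0.npz",**f)
    cv2.imwrite(f"pics/{n}0.png",cv2.cvtColor(f["image"],cv2.COLOR_RGB2BGR))
    print(n,f["camera_matrix"],f["distortion"],f["cam_to_world"])
E
```

```text
pics
{'time': 0.0, 'joints': array([-7.92294308e-01,  4.08129095e-02,  8.38078376e-02, -4.72364508e-04,
       -1.61547502e+00, -3.33749487e-01]), 'qd': array([ 0.00027885,  0.00061623, -0.00140921, -0.00048125, -0.0007199 ,
        0.00085568]), 'tau': array([-1.06116990e-03, -3.68208611e+01,  3.47416162e+01,  6.93266898e+00,
       -5.45569303e-03,  4.00060878e-05]), 'tcp_pos': array([ 0.25811774, -0.54130621,  0.24127487]), 'ee_rot': array([ 6.92795791e-01, -3.06375017e+00, -2.63720634e-03]), 'force': array([ 0.0281615 , -0.70106395, -0.18192135]), 'wrist_torque': array([ 0.03984423, -0.02132363, -0.01010623]), 'grip_width': 0.9994146204680382}
top [[476.5736542    0.         260.8463883 ]
 [  0.         476.5736542  199.19689095]
 [  0.           0.           1.        ]] [0.03735336 0.         0.         0.         0.        ] [[-0.02738288 -0.99123068  0.1292746   0.36337807]
 [-0.9995719   0.02581834 -0.01376311 -0.04708509]
 [ 0.01030476 -0.12959613 -0.99151332  1.30392145]
 [ 0.          0.          0.          1.        ]]
scene [[368.16286918   0.         254.22842158]
 [  0.         368.16286918 194.94181496]
 [  0.           0.           1.        ]] [-0.07726088  0.          0.          0.          0.        ] [[-0.28846582  0.78137372 -0.55339189  0.99266599]
 [ 0.95734601  0.22534157 -0.1808585   0.09188632]
 [-0.01661588 -0.58195901 -0.81304835  0.76876772]
 [ 0.          0.          0.          1.        ]]
```

View pics/top0.png

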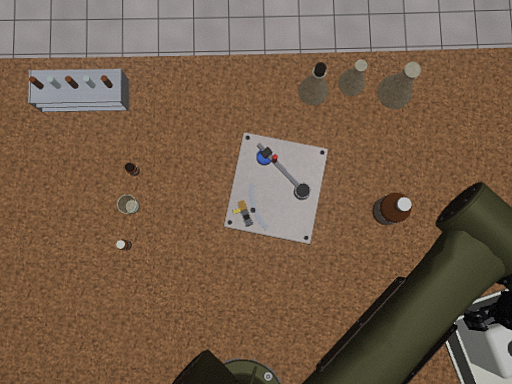

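View pics/scene0.png

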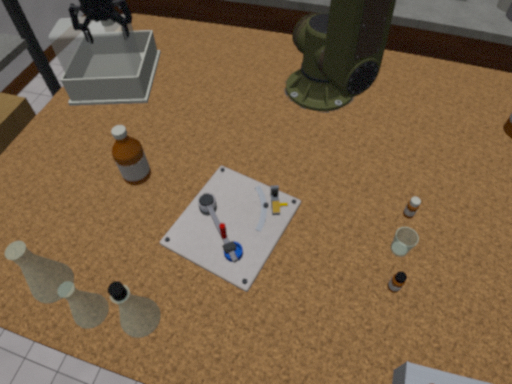

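The top view shows the plate with corners at about (245,134), (327,150), (311,242) and (226,228). The post is at (275,158), the pivot at (302,191), the catch at (245,212) and the nest at (264,157). The white-capped vial is at (123,244), the beaker at (128,205), the black-capped spare at (131,169) and the reagent bottle at (395,208). The scene view agrees. Next I measure.

```bash
cat > h.py <<'E'
import cv2,numpy as np
def load(n): return dict(np.load(n))
def ray(f,uv,z):
    p=cv2.undistortPoints(np.array(uv,float).reshape(-1,1,2),f["camera_matrix"],f["distortion"])[:,0]
    T=f["cam_to_world"]; d=np.c_[p,np.ones(len(p))]@T[:3,:3].T
    return T[:3,3]+d*((z-T[2,3])/d[:,2])[:,None]
def proj(f,P):
    T=np.linalg.inv(f["cam_to_world"])
    return cv2.projectPoints(np.array(P,float).reshape(-1,1,3),cv2.Rodrigues(T[:3,:3])[0],T[:3,3],f["camera_matrix"],f["distortion"])[0][:,0]
def blobs(f,mask,box,amin=4):
    x0,y0,x1,y1=box; m=np.zeros(mask.shape,np.uint8); m[y0:y1,x0:x1]=mask[y0:y1,x0:x1]
    n,l,s,c=cv2.connectedComponentsWithStats(m)
    return [(c[i],s[i,4],s[i,:4]) for i in range(1,n) if s[i,4]>=amin]
def hsv(f): return cv2.cvtColor(f["image"],cv2.COLOR_RGB2HSV)
E
python3 - <<'E'
from h import *
for n,box,vb in (("top",(210,120,340,255),(105,230,145,260)),("scene",(150,160,310,295),(395,185,435,230))):
    f=load(n+"0.npz"); H=hsv(f)
    white=((H[...,1]<45)&(H[...,2]>120)).astype(np.uint8)
    m=np.zeros_like(white); x0,y0,x1,y1=box; m[y0:y1,x0:x1]=white[y0:y1,x0:x1]
    c=max(cv2.findContours(m,0,1)[0],key=cv2.contourArea); hull=cv2.convexHull(c)[:,0]
    W=ray(f,hull,0.015)[:,:2].astype(np.float32)
    r=cv2.minAreaRect(W*1000); b=cv2.boxPoints(r)
    print(n,"plate",r)
    # yaw/tester frame
    red=(((H[...,0]<8)|(H[...,0]>172))&(H[...,1]>130)&(H[...,2]>70)).astype(np.uint8)
    for q in blobs(f,red,box): print(" red",q, ray(f,q[0],0.09)[0])
    blue=((H[...,0]>100)&(H[...,0]<125)&(H[...,1]>140)).astype(np.uint8)
    for q in blobs(f,blue,box,8): print(" blue",q, ray(f,q[0],0.03)[0])
    yel=((H[...,0]>18)&(H[...,0]<35)&(H[...,1]>120)&(H[...,2]>120)).astype(np.uint8)
    for q in blobs(f,yel,box): print(" yellow",q, ray(f,q[0],0.03)[0])
    for q in blobs(f,((H[...,1]<70)&(H[...,2]>130)).astype(np.uint8),vb): print(" vial cap",q, ray(f,q[0],0.058)[0])
f=load("top0.npz");s=load("scene0.npz")
a=cv2.resize(cv2.cvtColor(f["image"][125:255,215:335],4),None,fx=4,fy=4,interpolation=2)
b=cv2.resize(cv2.cvtColor(s["image"][180:270,385:435],4),None,fx=5,fy=5,interpolation=2)
im=np.zeros((520,480+250,3),np.uint8); im[:,:480]=a; im[:450,480:]=b; cv2.imwrite("pics/c1.png",im)
E
```

```text
top plate ((563.888427734375, -107.33013916015625), (238.79342651367188, 267.7187805175781), 76.95101928710938)
 red (array([274.36842105, 156.78947368]), np.int32(19), array([272, 155,   5,   5], dtype=int32)) [ 0.63185386 -0.10211508  0.09      ]
 blue (array([262.01098901, 158.67032967]), np.int32(91), array([257, 151,  13,  13], dtype=int32)) [ 0.6407473  -0.07099217  0.03      ]
 yellow (array([239.67307692, 208.03846154]), np.int32(52), array([233, 201,  14,  13], dtype=int32)) [ 0.50699628 -0.00721489  0.03      ]
 vial cap (array([119.9516129, 243.9516129]), np.int32(62), array([116, 240,   9,   9], dtype=int32)) [0.41856095 0.30331662 0.058     ]
scene plate ((567.084716796875, -104.57716369628906), (238.88992309570312, 271.4231262207031), 77.13231658935547)
 red (array([222.45614035, 229.92982456]), np.int32(57), array([220, 224,   6,  14], dtype=int32)) [ 0.63713948 -0.09768569  0.09      ]
 blue (array([237.8875, 250.0375]), np.int32(80), array([234, 243,   8,  15], dtype=int32)) [ 0.64494051 -0.06385927  0.03      ]
 blue (array([227.375     , 255.91666667]), np.int32(24), array([225, 253,   6,   8], dtype=int32)) [ 0.66530373 -0.08169123  0.03      ]
 yellow (array([277.42391304, 205.54347826]), np.int32(92), array([273, 201,  14,  11], dtype=int32)) [ 0.50446002 -0.00950351  0.03      ]
 vial cap (array([415.65217391, 199.97101449]), np.int32(69), array([411, 196,  10,   9], dtype=int32)) [0.4170301  0.30511986 0.058     ]
 vial cap (array([404.625, 227.75 ]), np.int32(16), array([398, 227,  15,   3], dtype=int32)) [0.50204104 0.28421226 0.058     ]
```

View pics/c1.png

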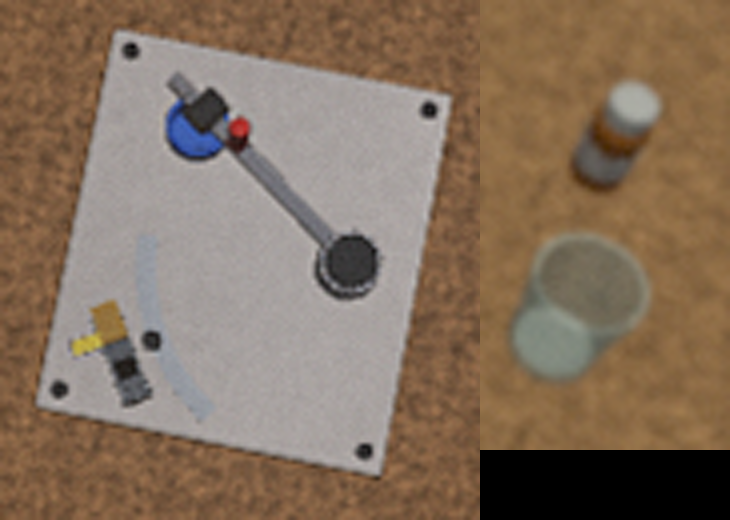

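The crop shows the plate and the arm at rest with its hammer over the nest. The carriage sits at crop (70-150, 300-400), and the vial stands clear beside the beaker. The two views agree on the tester: centre (0.5655, -0.106), yaw -0.227. I'm moving above the post.

Call:
servo_tool(moves=[{"xyz": [-0.022,0.01,0],"delta_rot": [0,0,0],"hand": 0.05},{"xyz": [-0.022,0.01,0],"delta_rot": [0,0,0],"hand": 0.05},{"xyz": [-0.022,0.01,0],"delta_rot": [0,0,0],"hand": 0.05},{"xyz": [-0.022,0.01,0],"delta_rot": [0,0,0],"hand": 0.05},{"xyz": [-0.022,0.01,0],"delta_rot": [0,0,0],"hand": 0.05},{"xyz": [-0.022,0.01,0],"delta_rot": [0,0,0],"hand": 0.05},{"xyz": [-0.022,0.01,0],"delta_rot": [0,0,0],"hand": 0.05},{"xyz": [-0.022,0.01,0],"delta_rot": [0,0,0],"hand": 0.05},{"xyz": [-0.022,0.01,0],"delta_rot": [0,0,0],"hand": 0.05},{"xyz": [-0.022,0.01,0],"delta_rot": [0,0,0],"hand": 0.05},{"xyz": [-0.022,0.01,0],"delta_rot": [0,0,0],"hand": 0.05},{"xyz": [-0.022,0.01,0],"delta_rot": [0,0,0],"hand": 0.05}])

```text
time: 1.1
tcp_pos: [0.4454, -0.3185, 0.2419]
ee_rot: [0.693, -3.064, -0.001]
force: [-0.1, -0.5, 0.4]
grip_width: 0.582
```

Call:
servo_tool(moves=[{"xyz": [-0.022,0.01,0],"delta_rot": [0,0,0],"hand": 0.05},{"xyz": [-0.022,0.01,0],"delta_rot": [0,0,0],"hand": 0.05},{"xyz": [-0.022,0.01,0],"delta_rot": [0,0,0],"hand": 0.05},{"xyz": [-0.022,0.01,0],"delta_rot": [0,0,0],"hand": 0.05},{"xyz": [-0.022,0.01,0],"delta_rot": [0,0,0],"hand": 0.05},{"xyz": [-0.022,0.01,0],"delta_rot": [0,0,0],"hand": 0.05},{"xyz": [-0.022,0.01,0],"delta_rot": [0,0,0],"hand": 0.05},{"xyz": [-0.02,0.01,0],"delta_rot": [0,0,-0.07],"hand": 0.05},{"xyz": [0,0,0],"delta_rot": [0,0,-0.07],"hand": 0.05},{"xyz": [0,0,0],"delta_rot": [0,0,-0.07],"hand": 0.05},{"xyz": [0,0,0],"delta_rot": [0,0,-0.08],"hand": 0.05},{"xyz": [0,0,0],"delta_rot": [0,0,0],"hand": 0.05}])

```text
time: 2.1
tcp_pos: [0.5675, -0.1723, 0.2416]
ee_rot: [1.133, -2.929, -0.001]
force: [0.4, 0.2, 0.2]
grip_width: 0.581
```

```bash
python3 - <<'E'
from h import *
from workcell import *
s=read_state(); print({k:np.round(v,4) for k,v in s.items()}); print(cv2.Rodrigues(s["ee_rot"])[0])
f=grab_frame("wrist"); np.savez("w1.npz",**f); cv2.imwrite("pics/w1.png",cv2.cvtColor(f["image"],4))
print(f["cam_to_world"])
E
```

```text
{'time': np.float64(2.1), 'joints': array([ 4.2800e-02,  2.2700e-02,  6.5800e-02, -3.0000e-04, -1.6151e+00,
       -8.7560e-01]), 'qd': array([-0.0051, -0.0027,  0.0004,  0.0017,  0.0011, -0.1358]), 'tau': array([ 1.56100e-01, -3.58402e+01,  3.47927e+01,  6.93640e+00,
       -8.00000e-04,  1.09980e+00]), 'tcp_pos': array([ 0.5675, -0.1723,  0.2416]), 'ee_rot': array([ 1.1327e+00, -2.9292e+00, -1.1000e-03]), 'force': array([0.3885, 0.243 , 0.1558]), 'wrist_torque': array([-0.0057,  0.0374, -0.0242]), 'grip_width': np.float64(0.5812)}
[[-7.39827276e-01 -6.72795754e-01 -1.21472958e-03]
 [-6.72796462e-01  7.39827583e-01  2.60647327e-04]
 [ 7.23328037e-04  1.01009977e-03 -9.99999228e-01]]
[[-6.73397032e-01  7.05464584e-01  2.21034291e-01  5.10387739e-01]
 [ 7.39280545e-01  6.42252087e-01  2.02426612e-01 -2.23411307e-01]
 [ 8.45070721e-04  2.99719831e-01 -9.54026891e-01  3.73118206e-01]
 [ 0.00000000e+00  0.00000000e+00  0.00000000e+00  1.00000000e+00]]
```

View pics/w1.png

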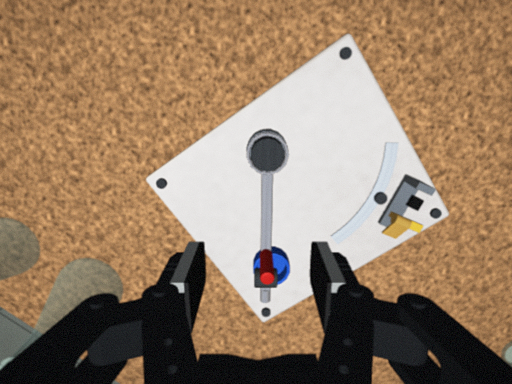

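The wrist view shows the pivot cap at (267,151), the post's red top at (267,278), the nest at (272,265), brass at (397,226), the tab at (416,227) and the carriage frame between about (380,200) and (430,190). I'm measuring from this closer view.

```bash
python3 - <<'E'
from h import *
f=load("w1.npz"); H=hsv(f)
white=((H[...,1]<45)&(H[...,2]>140)).astype(np.uint8); white[:,:140]=0; white[325:]=0
c=max(cv2.findContours(white,0,1)[0],key=cv2.contourArea); hull=cv2.convexHull(c)[:,0]
r=cv2.minAreaRect((ray(f,hull,0.015)[:,:2]*1000).astype(np.float32)); print("plate",r)
dark=(H[...,2]<75).astype(np.uint8)
for q in blobs(f,dark,(140,30,450,330),20): print("dark",q[0].round(1),q[1],q[2],ray(f,q[0],0.015)[0].round(4),ray(f,q[0],0.06)[0].round(4))
red=(((H[...,0]<8)|(H[...,0]>172))&(H[...,1]>130)&(H[...,2]>150)).astype(np.uint8)
for q in blobs(f,red,(200,200,340,320),5): print("red top",q[0],q[1:],ray(f,q[0],0.101)[0])
blue=((H[...,0]>100)&(H[...,0]<125)&(H[...,1]>140)).astype(np.uint8)
bm=np.zeros_like(blue); bm[200:330,220:310]=blue[200:330,220:310]
p=cv2.findNonZero(bm); print("blue hull circle",cv2.minEnclosingCircle(p), ray(f,cv2.minEnclosingCircle(p)[0],0.035))
def pol(uv,z,name):
    P=ray(f,uv,z)[0,:2]; d=P-piv; print(name,P.round(4),"r",np.hypot(*d).round(4),"swing",(np.arctan2(d[1],d[0])+0.227-0.96).round(3))
piv=np.array([0.550,-0.174])
for uv,n in (((397,226),"brass"),((416,227),"tab"),((414,202),"blacksq"),((380,198),"blackdot"),((267,278),"post")):
    pol(uv,0.101 if n=="post" else 0.05,n)
a=cv2.resize(cv2.cvtColor(f["image"][160:250,350:450],4),None,fx=6,fy=6,interpolation=2); cv2.imwrite("pics/c2.png",a)
E
```

```text
plate ((564.086669921875, -107.74249267578125), (237.69796752929688, 266.7856750488281), 76.9710693359375)
dark [345.   52.8] 83 [340  48  11  11] [ 0.4236 -0.1818  0.015 ] [ 0.4345 -0.187   0.06  ]
dark [267.2 153.3] 866 [251 136  34  35] [ 0.5524 -0.1701  0.015 ] [ 0.5471 -0.1768  0.06  ]
dark [403.6 188.3] 154 [379 176  41  46] [ 0.4767 -0.0271  0.015 ] [ 0.4809 -0.0517  0.06  ]
dark [161.1 182.9] 61 [157 179   9   9] [ 0.6585 -0.2361  0.015 ] [ 0.6398 -0.2345  0.06  ]
dark [380.1 197.6] 88 [375 193  11  10] [ 0.5024 -0.0386  0.015 ] [ 0.5034 -0.0618  0.06  ]
dark [414.2 202.1] 151 [406 195  17  15] [ 0.4793 -0.005   0.015 ] [ 0.4832 -0.0324  0.06  ]
dark [435.1 212.8] 67 [430 209  11   9] [0.4712 0.0237 0.015 ] [ 0.4761 -0.0074  0.06  ]
dark [175.2 292.7] 3903 [140 242  66  88] [ 0.7622 -0.1349  0.015 ] [ 0.7306 -0.146   0.06  ]
dark [365.4 300.6] 6060 [310 242 140  88] [0.6074 0.0529 0.015 ] [0.5952 0.0182 0.06  ]
dark [280.1 252.1] 36 [274 248  13  10] [ 0.6309 -0.0759  0.015 ] [ 0.6157 -0.0944  0.06  ]
dark [266.3 272. ] 278 [255 250  23  37] [ 0.6623 -0.0696  0.015 ] [ 0.6432 -0.0889  0.06  ]
dark [265.4 311.6] 42 [262 308   7   8] [ 0.7059 -0.0309  0.015 ] [ 0.6813 -0.0551  0.06  ]
red top [266.6984127  277.84920635] (np.int32(126), array([260, 272,  14,  12], dtype=int32)) [ 0.63016774 -0.10199552  0.101     ]
blue hull circle ((271.0714416503906, 265.78570556640625), 19.01271629333496) [[ 0.6440054  -0.07970588  0.035     ]]
brass [ 0.5122 -0.0189] r 0.1596 swing 1.077
tab [ 0.4992 -0.0028] r 0.1786 swing 1.126
blacksq [ 0.4824 -0.0266] r 0.1622 swing 1.268
blackdot [ 0.5036 -0.0564] r 0.1264 swing 1.214
post [ 0.6301 -0.1017] r 0.1079 swing 0.001
```

View pics/c2.png

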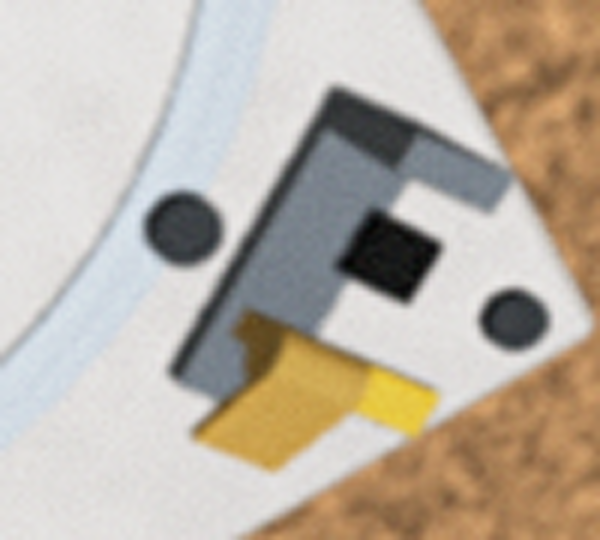

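Call:
servo_tool(moves=[{"xyz": [-0.018,0.002,0],"delta_rot": [0,0,0],"hand": 0.03},{"xyz": [-0.019,0.002,0],"delta_rot": [0,0,0],"hand": 0.03},{"xyz": [-0.019,0.002,0],"delta_rot": [0,0,0],"hand": 0.03},{"xyz": [-0.019,0.002,0],"delta_rot": [0,0,0],"hand": 0.03},{"xyz": [-0.019,0.002,0],"delta_rot": [0,0,0],"hand": 0.03},{"xyz": [0,0,0.03],"delta_rot": [0,0,0],"hand": 0.03},{"xyz": [0,0,0.03],"delta_rot": [0,0,0],"hand": 0.03},{"xyz": [0,0,0.03],"delta_rot": [0,0,0],"hand": 0.03},{"xyz": [0,0,0.02],"delta_rot": [0,0,0],"hand": 0.03},{"xyz": [0,0,0.01],"delta_rot": [0,0,0],"hand": 0.03},{"xyz": [0,0,0],"delta_rot": [0,0,0],"hand": 0.03},{"xyz": [0,0,0],"delta_rot": [0,0,0],"hand": 0.03}])

```text
time: 3.15
tcp_pos: [0.6311, -0.1019, 0.1229]
ee_rot: [-1.128, 2.932, -0.001]
force: [-0.5, -0.2, 0.7]
grip_width: 0.353
```

```bash
python3 - <<'E'
from h import *
from workcell import *
s=read_state(); print({k:np.round(v,4) for k,v in s.items() if k in("tcp_pos","force","grip_width","ee_rot")})
f=grab_frame("wrist"); np.savez("w2.npz",**f); cv2.imwrite("pics/w2.png",cv2.cvtColor(f["image"],4))
E
```

```text
{'tcp_pos': array([ 0.6311, -0.1019,  0.1229]), 'ee_rot': array([-1.1282e+00,  2.9320e+00, -9.0000e-04]), 'force': array([-0.5119, -0.1717,  0.7309]), 'grip_width': np.float64(0.353)}
```

View pics/w2.png

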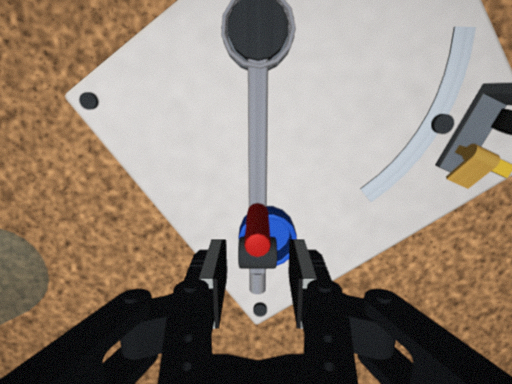

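The post, at (257,245), is centred between the jaws. I'm descending, and then one finger will draw the post along its arc with the jaws left loose around it.

Call:
servo_tool(moves=[{"xyz": [0,0,0.02],"delta_rot": [0,0,0],"hand": 0.03},{"xyz": [0,0,0.015],"delta_rot": [0,0,0],"hand": 0.03},{"xyz": [0,0,0.007],"delta_rot": [0,0,0],"hand": 0.03},{"xyz": [0,0,0],"delta_rot": [0,0,0],"hand": 0.03},{"xyz": [0,0.002,0],"delta_rot": [0,0,0],"hand": 0.03},{"xyz": [0,0.002,0],"delta_rot": [0,0,0],"hand": 0.03},{"xyz": [0,0.002,0],"delta_rot": [0,0,0],"hand": 0.03},{"xyz": [0,0.002,0],"delta_rot": [0,0,0],"hand": 0.03},{"xyz": [0.00025,0.0028,0],"delta_rot": [0,0,-0.025],"hand": 0.03},{"xyz": [0.00025,0.0028,0],"delta_rot": [0,0,-0.025],"hand": 0.03},{"xyz": [0.00025,0.0028,0],"delta_rot": [0,0,-0.025],"hand": 0.03},{"xyz": [0.00025,0.0028,0],"delta_rot": [0,0,-0.025],"hand": 0.03}])

```text
time: 4.2
tcp_pos: [0.617, -0.0888, 0.0811]
ee_rot: [-1.277, 2.869, -0.001]
force: [2.0, -1.1, 1.7]
grip_width: 0.349
```

```bash
cat >> h.py <<'E'
def rep():
    from workcell import read_state
    s=read_state(); R=cv2.Rodrigues(s["ee_rot"])[0]; piv=np.array([0.548,-0.176]); c=s["tcp_pos"][:2]-piv
    y=R[:2,1]; th=np.arctan2(y[1],y[0]); p=R[:,:3].T@np.r_[-c,0]
    print("t",round(s["time"],2),"tcp",s["tcp_pos"].round(4),"pivot in tool",p[:2].round(4),"yawswing",round((th-np.pi/2-0.733)%6.283,3),"F tool",(R.T@s["force"]).round(2),"w",round(s["grip_width"]*85.4,1),"q6",round(s["joints"][5],2))
E
python3 -c "from h import *;rep()"
```

```text
t 4.2 tcp [ 0.617  -0.0888  0.0811] pivot in tool [ 0.111  -0.0071] yawswing 0.105 F tool [-0.51 -2.18 -1.7 ] w 29.8 q6 -0.91
```

Call:
servo_tool(moves=[{"xyz": [0.0005,0.0055,0],"delta_rot": [0,0,-0.05],"hand": 0.03},{"xyz": [0.0005,0.0055,0],"delta_rot": [0,0,-0.05],"hand": 0.03},{"xyz": [0.0005,0.0055,0],"delta_rot": [0,0,-0.05],"hand": 0.03},{"xyz": [0.0005,0.0055,0],"delta_rot": [0,0,-0.05],"hand": 0.03},{"xyz": [0.0005,0.0055,0],"delta_rot": [0,0,-0.05],"hand": 0.03},{"xyz": [0.0005,0.0055,0],"delta_rot": [0,0,-0.05],"hand": 0.03},{"xyz": [0.0005,0.0055,0],"delta_rot": [0,0,-0.05],"hand": 0.03},{"xyz": [0.0005,0.0055,0],"delta_rot": [0,0,-0.05],"hand": 0.03},{"xyz": [0.0005,0.0055,0],"delta_rot": [0,0,-0.05],"hand": 0.03},{"xyz": [0.0005,0.0055,0],"delta_rot": [0,0,-0.05],"hand": 0.03},{"xyz": [0.0005,0.0055,0],"delta_rot": [0,0,-0.05],"hand": 0.03},{"xyz": [0,0,0],"delta_rot": [0,0,0],"hand": 0.03}])

```text
time: 5.2
tcp_pos: [0.5611, -0.066, 0.0808]
ee_rot: [-2.009, 2.415, -0.002]
force: [4.6, -3.9, 0.3]
grip_width: 0.353
```

```bash
python3 -c "from h import *;rep()"
```

```text
t 5.2 tcp [ 0.5611 -0.066   0.0808] pivot in tool [ 0.1105 -0.0072] yawswing 0.655 F tool [ 2.99 -5.2  -0.31] w 30.2 q6 -0.42
```

Call:
servo_tool(moves=[{"xyz": [0.0005,0.0055,0],"delta_rot": [0,0,-0.05],"hand": 0.03},{"xyz": [0.0005,0.0055,0],"delta_rot": [0,0,-0.05],"hand": 0.03},{"xyz": [0.0005,0.0055,0],"delta_rot": [0,0,-0.05],"hand": 0.03},{"xyz": [0.0005,0.0055,0],"delta_rot": [0,0,-0.05],"hand": 0.03},{"xyz": [0.0002,0.0022,0],"delta_rot": [0,0,-0.02],"hand": 0.03},{"xyz": [0.0002,0.0022,0],"delta_rot": [0,0,-0.02],"hand": 0.03},{"xyz": [0,0,0],"delta_rot": [0,0,0],"hand": 0.03}])

```text
time: 5.78
tcp_pos: [0.5354, -0.0662, 0.0808]
ee_rot: [-2.28, 2.16, -0.003]
force: [5.9, -3.5, 0.8]
grip_width: 0.352
```

```bash
python3 - <<'E'
from h import *
from workcell import *
rep()
f=grab_frame("wrist"); np.savez("w3.npz",**f); cv2.imwrite("pics/w3.png",cv2.cvtColor(f["image"],4))
E
```

```text
t 5.78 tcp [ 0.5354 -0.0662  0.0808] pivot in tool [ 0.1103 -0.0066] yawswing 0.892 F tool [ 3.77 -5.67 -0.8 ] w 30.0 q6 -0.2
```

View pics/w3.png

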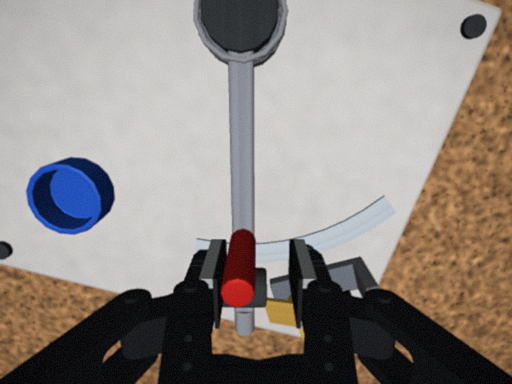

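The post rides on the left finger at (240,285), the brass catch is ahead at (283,312), and the nest at (70,197) is free. I continue in small steps, nudging inward to relieve the sideways friction.

Call:
servo_tool(moves=[{"xyz": [0.0007,0.0022,0],"delta_rot": [0,0,-0.02],"hand": 0.03},{"xyz": [0.0007,0.0022,0],"delta_rot": [0,0,-0.02],"hand": 0.03},{"xyz": [0.0007,0.0022,0],"delta_rot": [0,0,-0.02],"hand": 0.03},{"xyz": [0.0004,0.0022,0],"delta_rot": [0,0,-0.02],"hand": 0.03}])

```text
time: 6.17
tcp_pos: [0.5275, -0.0678, 0.0808]
ee_rot: [-2.363, 2.064, -0.001]
force: [4.5, 3.6, 1.9]
grip_width: 0.349
```

```bash
python3 -c "from h import *;rep()"
```

```text
t 6.17 tcp [ 0.5275 -0.0678  0.0808] pivot in tool [ 0.11   -0.0058] yawswing 0.973 F tool [-2.98 -4.97 -1.84] w 29.8 q6 -0.11
```

Call:
servo_tool(moves=[{"xyz": [0.0002,0.0022,0],"delta_rot": [0,0,-0.02],"hand": 0.03},{"xyz": [0.0002,0.0022,0],"delta_rot": [0,0,-0.02],"hand": 0.03},{"xyz": [0.0002,0.0022,0],"delta_rot": [0,0,-0.02],"hand": 0.03}])

```text
time: 6.42
tcp_pos: [0.5215, -0.0692, 0.0808]
ee_rot: [-2.424, 1.992, -0.003]
force: [6.8, 3.3, -0.6]
grip_width: 0.354
```

```bash
python3 -c "from h import *;rep()"
```

```text
t 6.42 tcp [ 0.5215 -0.0692  0.0808] pivot in tool [ 0.1099 -0.0053] yawswing 1.033 F tool [-1.91 -7.26  0.6 ] w 30.3 q6 -0.05
```

Call:
servo_tool(moves=[{"xyz": [0.0001,0.0012,0],"delta_rot": [0,0,-0.01],"hand": 0.03},{"xyz": [0.0001,0.0012,0],"delta_rot": [0,0,-0.01],"hand": 0.03},{"xyz": [0.0001,0.0012,0],"delta_rot": [0,0,-0.01],"hand": 0.03},{"xyz": [0.0001,0.0012,0],"delta_rot": [0,0,-0.01],"hand": 0.03}])

```text
time: 6.75
tcp_pos: [0.517, -0.0705, 0.0808]
ee_rot: [-2.463, 1.943, -0.003]
force: [7.4, 4.4, 0.5]
grip_width: 0.355
```

```bash
python3 -c "from h import *;rep()"
```

```text
t 6.75 tcp [ 0.517  -0.0705  0.0808] pivot in tool [ 0.1098 -0.0056] yawswing 1.072 F tool [-2.59 -8.19 -0.41] w 30.3 q6 -0.01
```

Call:
servo_tool(moves=[{"xyz": [0.0001,0.0012,0],"delta_rot": [0,0,-0.01],"hand": 0.03},{"xyz": [0.0001,0.0012,0],"delta_rot": [0,0,-0.01],"hand": 0.03},{"xyz": [0.0001,0.0012,0],"delta_rot": [0,0,-0.01],"hand": 0.03}])

```text
time: 7.0
tcp_pos: [0.5133, -0.0716, 0.0807]
ee_rot: [-2.492, 1.906, -0.002]
force: [5.8, 4.4, 1.8]
grip_width: 0.352
```

```bash
python3 - <<'E'
from h import *
from workcell import *
rep()
f=grab_frame("wrist"); np.savez("w4.npz",**f)
cv2.imwrite("pics/w4.png",cv2.resize(cv2.cvtColor(f["image"][200:350,180:400],4),None,fx=3.5,fy=3.5,interpolation=2))
E
```

```text
t 7.0 tcp [ 0.5133 -0.0716  0.0807] pivot in tool [ 0.1098 -0.0062] yawswing 1.102 F tool [-2.7  -6.75 -1.72] w 30.0 q6 0.02
```

View pics/w4.png

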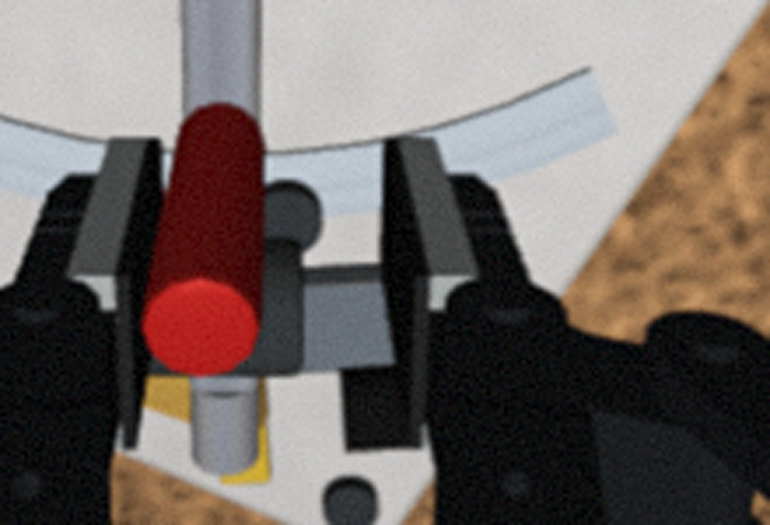

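The arm's tip at crop (225,430) is still over the brass. The black buffer's edge is at about crop x=345, roughly 12-14 mm ahead of the tip, so the arm is still on the ramp. I continue finely.

Call:
servo_tool(moves=[{"xyz": [0.0001,0.0011,0],"delta_rot": [0,0,-0.01],"hand": 0.03},{"xyz": [0.0001,0.0011,0],"delta_rot": [0,0,-0.01],"hand": 0.03}])

```text
time: 7.22
tcp_pos: [0.5111, -0.0724, 0.0808]
ee_rot: [-2.511, 1.881, -0.002]
force: [4.3, 3.2, 2.9]
grip_width: 0.354
```

```bash
python3 -c "from h import *;rep()"
```

```text
t 7.22 tcp [ 0.5111 -0.0724  0.0808] pivot in tool [ 0.1098 -0.0063] yawswing 1.122 F tool [-1.86 -5.02 -2.92] w 30.2 q6 0.04
```

Call:
servo_tool(moves=[{"xyz": [0.0001,0.0011,0],"delta_rot": [0,0,-0.01],"hand": 0.03},{"xyz": [0.0001,0.0011,0],"delta_rot": [0,0,-0.01],"hand": 0.03}])

```text
time: 7.38
tcp_pos: [0.5087, -0.0733, 0.0807]
ee_rot: [-2.53, 1.856, -0.001]
force: [3.0, 4.3, 1.7]
grip_width: 0.35
```

```bash
python3 -c "from h import *;rep()"
```

```text
t 7.38 tcp [ 0.5087 -0.0733  0.0807] pivot in tool [ 0.1098 -0.0067] yawswing 1.142 F tool [-3.23 -4.19 -1.68] w 29.9 q6 0.06
```

Call:
servo_tool(moves=[{"xyz": [0.0001,0.0011,0],"delta_rot": [0,0,-0.01],"hand": 0.03}])

```text
time: 7.47
tcp_pos: [0.5075, -0.0739, 0.0806]
ee_rot: [-2.54, 1.844, -0.0]
force: [2.3, 2.7, 1.4]
grip_width: 0.346
```

```bash
python3 - <<'E'
from h import *
from workcell import *
rep()
f=grab_frame("wrist"); np.savez("w5.npz",**f)
cv2.imwrite("pics/w5.png",cv2.resize(cv2.cvtColor(f["image"][200:350,180:400],4),None,fx=3.5,fy=3.5,interpolation=2))
E
```

```text
t 7.47 tcp [ 0.5075 -0.0739  0.0806] pivot in tool [ 0.1096 -0.007 ] yawswing 1.152 F tool [-1.88 -3.04 -1.42] w 29.6 q6 0.07
```

View pics/w5.png

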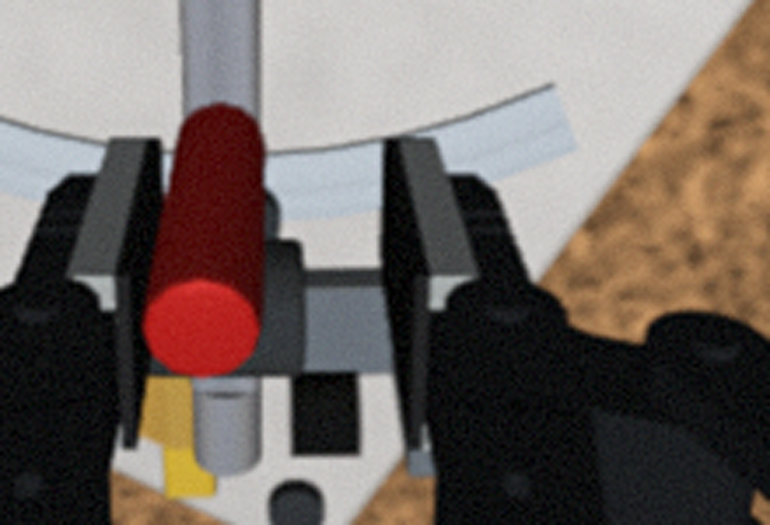

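The buffer's edge has come to crop x=292, with the arm tip's edge at 258, so about 3.5 mm of post travel remains. I'll hold still for a clean force reading.

Call:
servo_tool(moves=[{"xyz": [0,0,0],"delta_rot": [0,0,0],"hand": 0.03},{"xyz": [0,0,0],"delta_rot": [0,0,0],"hand": 0.03}])

```text
time: 7.68
tcp_pos: [0.5064, -0.075, 0.0799]
ee_rot: [2.541, -1.847, -0.002]
force: [0.5, 2.0, 0.4]
grip_width: 0.35
```

```bash
python3 -c "from h import *;rep()"
```

```text
t 7.68 tcp [ 0.5064 -0.075   0.0799] pivot in tool [ 0.1089 -0.0084] yawswing 1.151 F tool [-1.75 -1.12 -0.41] w 29.9 q6 0.07
```

Call:
servo_tool(moves=[{"xyz": [0,0,0],"delta_rot": [0,0,0],"hand": 0.03},{"xyz": [0,0,0],"delta_rot": [0,0,0],"hand": 0.03}])

```text
time: 7.85
tcp_pos: [0.5065, -0.0751, 0.0799]
ee_rot: [2.541, -1.847, -0.001]
force: [1.3, 2.2, 0.0]
grip_width: 0.354
```

```bash
python3 -c "from h import *;rep()"
```

```text
t 7.85 tcp [ 0.5065 -0.0751  0.0799] pivot in tool [ 0.1088 -0.0084] yawswing 1.151 F tool [-1.68 -1.96 -0.  ] w 30.3 q6 0.07
```

```bash
python3 - <<'E'
from h import *
from workcell import *
f=grab_frame("wrist"); np.savez("w6.npz",**f)
for n in (3,4,5,6):
    f=load(f"w{n}.npz"); H=hsv(f)
    red=(((H[...,0]<8)|(H[...,0]>172))&(H[...,1]>130)&(H[...,2]>150)).astype(np.uint8)
    q=max(blobs(f,red,(180,220,330,340)),key=lambda a:a[1])
    P=ray(f,q[0],0.101)[0]; d=P[:2]-[0.548,-0.176]
    # pad inner-edge columns & buffer: row profiles
    print(n,"post px",q[0].round(2),q[1],"world",P.round(4),"r",np.hypot(*d).round(4),"swing",round(np.arctan2(d[1],d[0])-0.733,4))
    if n>3: print("   row318 V",H[318,252:290:1,2].tolist())
E
```

```text
3 post px [236.94 292.43] 677 world [ 0.5431 -0.0657  0.101 ] r 0.1105 swing 0.8825
4 post px [236.74 293.02] 668 world [ 0.5208 -0.0692  0.101 ] r 0.1102 swing 1.0876
   row318 V [101, 86, 110, 122, 145, 182, 200, 200, 198, 197, 198, 199, 195, 201, 200, 197, 195, 195, 201, 197, 193, 194, 193, 199, 192, 147, 56, 22, 17, 24, 20, 28, 20, 26, 22, 9, 13, 24]
5 post px [237.   293.42] 671 world [ 0.5147 -0.071   0.101 ] r 0.1101 swing 1.1447
   row318 V [103, 94, 123, 190, 197, 195, 194, 197, 195, 192, 156, 83, 19, 16, 18, 19, 22, 23, 21, 22, 19, 26, 19, 28, 21, 20, 14, 14, 22, 29, 75, 154, 195, 202, 196, 197, 199, 200]
6 post px [237.17 296.44] 679 world [ 0.5134 -0.0715  0.101 ] r 0.1101 swing 1.1572
   row318 V [120, 105, 91, 120, 189, 201, 202, 177, 79, 9, 19, 19, 24, 17, 22, 24, 29, 14, 22, 14, 24, 19, 26, 23, 28, 16, 26, 69, 143, 195, 204, 201, 199, 201, 198, 200, 205, 205]
```

Call:
servo_tool(moves=[{"xyz": [0,0.0006,0],"delta_rot": [0,0,-0.005],"hand": 0.03},{"xyz": [0,0,0],"delta_rot": [0,0,0],"hand": 0.03},{"xyz": [0,0,0],"delta_rot": [0,0,0],"hand": 0.03}])

```text
time: 8.15
tcp_pos: [0.5063, -0.0753, 0.08]
ee_rot: [-2.546, 1.84, -0.0]
force: [5.3, 2.0, -2.4]
grip_width: 0.354
```

```bash
cat >> h.py <<'E'
def look(n):
    from workcell import grab_frame
    rep(); f=grab_frame("wrist"); np.savez(f"w{n}.npz",**f); H=hsv(f)
    red=(((H[...,0]<8)|(H[...,0]>172))&(H[...,1]>130)&(H[...,2]>150)).astype(np.uint8)
    q=max(blobs(f,red,(180,220,330,340)),key=lambda a:a[1])
    P=ray(f,q[0],0.101)[0]; d=P[:2]-[0.548,-0.176]
    print("post px",q[0].round(2),"r",np.hypot(*d).round(4),"swing",round(np.arctan2(d[1],d[0])-0.733,4))
    print("rows 316-320 V",H[316:321,246:292,2].mean(0).astype(int).tolist())
E
python3 -c "from h import *;look(7)"
```

```text
t 8.15 tcp [ 0.5063 -0.0753  0.08  ] pivot in tool [ 0.1087 -0.008 ] yawswing 1.157 F tool [-0.19 -5.67  2.42] w 30.2 q6 0.07
post px [236.89 296.48] r 0.1102 swing 1.1584
rows 316-320 V [148, 145, 142, 140, 135, 126, 117, 104, 91, 128, 190, 203, 179, 90, 22, 13, 18, 23, 18, 22, 19, 21, 18, 20, 18, 21, 21, 22, 22, 20, 20, 18, 48, 126, 194, 202, 198, 199, 198, 198, 201, 201, 201, 179, 97, 37]
```

Call:
servo_tool(moves=[{"xyz": [0.0001,0.0008,0],"delta_rot": [0,0,-0.007],"hand": 0.03},{"xyz": [0,0,0],"delta_rot": [0,0,0],"hand": 0.03},{"xyz": [0,0,0],"delta_rot": [0,0,0],"hand": 0.03}])

```text
time: 8.45
tcp_pos: [0.5057, -0.0755, 0.08]
ee_rot: [-2.552, 1.831, -0.0]
force: [5.3, 2.0, -3.4]
grip_width: 0.348
```

```bash
python3 -c "from h import *;look(8)"
```

```text
t 8.45 tcp [ 0.5057 -0.0755  0.08  ] pivot in tool [ 0.1087 -0.0079] yawswing 1.164 F tool [-0.22 -5.69  3.38] w 29.7 q6 0.08
post px [236.76 296.52] r 0.1102 swing 1.1635
rows 316-320 V [147, 147, 144, 140, 132, 123, 113, 101, 98, 145, 184, 147, 59, 17, 19, 19, 21, 19, 19, 18, 21, 20, 19, 23, 17, 19, 23, 19, 23, 17, 31, 103, 182, 201, 199, 198, 199, 198, 199, 201, 202, 187, 124, 50, 35, 69]
```

Call:
servo_tool(moves=[{"xyz": [0.0001,0.0008,0],"delta_rot": [0,0,-0.007],"hand": 0.03},{"xyz": [0,0,0],"delta_rot": [0,0,0],"hand": 0.03},{"xyz": [0,0,0],"delta_rot": [0,0,0],"hand": 0.03}])

```text
time: 8.75
tcp_pos: [0.505, -0.0759, 0.08]
ee_rot: [-2.558, 1.822, -0.0]
force: [5.9, 2.0, -3.7]
grip_width: 0.349
```

```bash
python3 - <<'E'
from h import *
look(9); f=load("w9.npz")
cv2.imwrite("pics/w9.png",cv2.resize(cv2.cvtColor(f["image"][230:350,200:320],4),None,fx=5,fy=5,interpolation=2))
E
```

```text
t 8.75 tcp [ 0.505  -0.0759  0.08  ] pivot in tool [ 0.1087 -0.0079] yawswing 1.171 F tool [ 0.06 -6.24  3.73] w 29.8 q6 0.09
post px [236.76 296.43] r 0.1101 swing 1.1706
rows 316-320 V [147, 146, 144, 139, 133, 125, 117, 102, 88, 67, 31, 16, 20, 21, 21, 21, 21, 19, 22, 19, 20, 20, 21, 18, 21, 18, 19, 18, 28, 89, 170, 199, 201, 197, 198, 200, 200, 200, 202, 189, 133, 55, 34, 63, 109, 124]
```

View pics/w9.png

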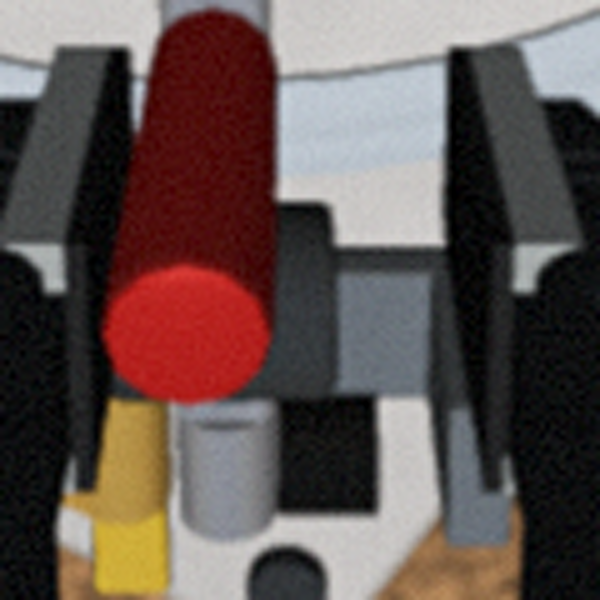

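The arm's tip is now clear of the brass (edge at crop x=165, tip from 180 to 275) and just reaches the buffer at x=280. A tiny step more will confirm the buffer contact by force.

Call:
servo_tool(moves=[{"xyz": [0.0001,0.0006,0],"delta_rot": [0,0,-0.005],"hand": 0.03},{"xyz": [0,0,0],"delta_rot": [0,0,0],"hand": 0.03},{"xyz": [0,0,0],"delta_rot": [0,0,0],"hand": 0.03}])

```text
time: 9.05
tcp_pos: [0.5047, -0.076, 0.08]
ee_rot: [-2.562, 1.815, -0.001]
force: [7.4, 2.5, -4.2]
grip_width: 0.353
```

```bash
python3 -c "from h import *;look(10)"
```

```text
t 9.05 tcp [ 0.5047 -0.076   0.08  ] pivot in tool [ 0.1087 -0.0077] yawswing 1.176 F tool [ 0.07 -7.86  4.18] w 30.2 q6 0.09
post px [236.73 296.47] r 0.1101 swing 1.1737
rows 316-320 V [146, 146, 143, 138, 132, 123, 115, 100, 76, 32, 17, 19, 21, 20, 22, 24, 20, 20, 17, 18, 22, 22, 20, 19, 21, 22, 17, 17, 45, 126, 191, 204, 199, 198, 197, 201, 201, 201, 190, 134, 56, 34, 65, 104, 124, 123]
```

The force rises about 5 N/mm, so this is the buffer and the arm is past the catch. I'm now easing forward at about 8 mm/s.

Call:
servo_tool(moves=[{"xyz": [0,-0.0007,0],"delta_rot": [0,0,0.006],"hand": 0.03},{"xyz": [0,-0.0007,0],"delta_rot": [0,0,0.006],"hand": 0.03},{"xyz": [0,-0.0007,0],"delta_rot": [0,0,0.006],"hand": 0.03},{"xyz": [0,-0.0007,0],"delta_rot": [0,0,0],"hand": 0.03},{"xyz": [0,-0.0007,0],"delta_rot": [0,0,0],"hand": 0.03}])

```text
time: 9.52
tcp_pos: [0.5068, -0.0756, 0.0801]
ee_rot: [2.546, -1.838, -0.002]
force: [0.1, -1.5, -0.4]
grip_width: 0.354
```

```bash
python3 -c "from h import *;look(11)"
```

```text
t 9.52 tcp [ 0.5068 -0.0756  0.0801] pivot in tool [ 0.1082 -0.0075] yawswing 1.158 F tool [1.45 0.38 0.43] w 30.2 q6 0.07
post px [237.52 297.23] r 0.1101 swing 1.1558
rows 316-320 V [141, 137, 139, 138, 132, 124, 114, 102, 96, 138, 191, 200, 190, 145, 56, 11, 20, 19, 19, 17, 17, 20, 18, 19, 20, 21, 22, 20, 21, 18, 19, 14, 30, 96, 174, 198, 200, 198, 199, 199, 198, 200, 202, 184, 117, 49]
```

Call:
servo_tool(moves=[{"xyz": [0,-0.0007,0],"delta_rot": [0,0,0],"hand": 0.03},{"xyz": [0,-0.0007,0],"delta_rot": [0,0,0],"hand": 0.03},{"xyz": [0,-0.0007,0],"delta_rot": [0,0,0],"hand": 0.03},{"xyz": [0,-0.0007,0],"delta_rot": [0,0,0],"hand": 0.03},{"xyz": [0,-0.0007,0],"delta_rot": [0,0,0],"hand": 0.03},{"xyz": [0,0,0],"delta_rot": [0,0,0],"hand": 0.03},{"xyz": [0,0,0],"delta_rot": [0,0,0],"hand": 0.03}])

```text
time: 10.15
tcp_pos: [0.5107, -0.0742, 0.0802]
ee_rot: [2.547, -1.839, -0.0]
force: [-0.1, -0.2, 0.0]
grip_width: 0.347
```

```bash
python3 -c "from h import *;look(12)"
```

```text
t 10.15 tcp [ 0.5107 -0.0742  0.0802] pivot in tool [ 0.1083 -0.0034] yawswing 1.158 F tool [ 0.14  0.17 -0.01] w 29.7 q6 0.07
post px [248.01 296.86] r 0.1102 swing 1.1562
rows 316-320 V [136, 140, 144, 144, 144, 146, 144, 143, 140, 142, 140, 134, 128, 115, 103, 101, 145, 192, 200, 182, 107, 34, 13, 18, 20, 19, 20, 19, 21, 23, 16, 20, 20, 19, 22, 18, 16, 20, 12, 24, 74, 148, 194, 200, 200, 201]
```

The post stays at swing 1.156 with the finger off it, so the catch is holding. I'm centring the jaws on the post and lifting clear.

Call:
servo_tool(moves=[{"xyz": [0,-0.002,0],"delta_rot": [0,0,0],"hand": 0.03},{"xyz": [0,-0.002,0],"delta_rot": [0,0,0],"hand": 0.03},{"xyz": [0,0,0],"delta_rot": [0,0,0],"hand": 0.03},{"xyz": [0,0,-0.01],"delta_rot": [0,0,0],"hand": 0.03},{"xyz": [0,0,-0.015],"delta_rot": [0,0,0],"hand": 0.03},{"xyz": [0,0,-0.025],"delta_rot": [0,0,0],"hand": 0.03},{"xyz": [0,0,-0.025],"delta_rot": [0,0,0],"hand": 0.03},{"xyz": [0,0,-0.025],"delta_rot": [0,0,0],"hand": 0.03},{"xyz": [0,0,-0.025],"delta_rot": [0,0,0],"hand": 0.03},{"xyz": [0,0,-0.025],"delta_rot": [0,0,0],"hand": 0.03},{"xyz": [0,0,0],"delta_rot": [0,0,0],"hand": 0.03}])

```text
time: 11.12
tcp_pos: [0.5162, -0.0735, 0.2374]
ee_rot: [-2.543, 1.836, -0.012]
force: [0.2, -0.1, 0.6]
grip_width: 0.351
```

```bash
python3 - <<'E'
from h import *
from workcell import *
rep()
for n in ("wrist","top"):
    f=grab_frame(n); np.savez(n+"_n.npz",**f); H=hsv(f)
    blue=((H[...,0]>100)&(H[...,0]<125)&(H[...,1]>120)).astype(np.uint8)
    if n=="top": m=np.zeros_like(blue); m[140:180,245:285]=blue[140:180,245:285]; blue=m
    c=max(cv2.findContours(blue,0,1)[0],key=cv2.contourArea)
    h=ray(f,cv2.convexHull(c)[:,0],0.035)[:,:2]*1000
    print(n,"nest",cv2.boundingRect(c),"rim circle",cv2.minEnclosingCircle(h.astype(np.float32)),"ellipse",(cv2.fitEllipse(h.astype(np.float32)) if len(h)>4 else None))
    red=(((H[...,0]<8)|(H[...,0]>172))&(H[...,1]>130)&(H[...,2]>(150 if n=="wrist" else 80))).astype(np.uint8)
    for q in blobs(f,red,(200,150,340,330) if n=="wrist" else (220,130,330,240),5): print(" red",q[0],q[1],ray(f,q[0],0.101)[0].round(4))
f=load("top_n.npz"); print("beaker",ray(f,[[128,205]],0.03),"spare",ray(f,[[131,169]],0.05))
d=f["range_z"][236:252,110:134]; print((d[::2,::2]).round(3))
E
```

```text
t 11.12 tcp [ 0.5162 -0.0735  0.2374] pivot in tool [0.1073 0.002 ] yawswing 1.157 F tool [ 0.18 -0.17 -0.63] w 30.0 q6 0.07
wrist nest (116, 103, 46, 42) rim circle ((644.82861328125, -77.03239440917969), 23.388235092163086) ellipse ((645.19482421875, -77.31180572509766), (42.00560760498047, 46.726783752441406), 123.41709899902344)
 red [260.6627907  187.29069767] 172 [ 0.5135 -0.0713  0.101 ]Traceback (most recent call last):
  File "<stdin>", line 8, in <module>
ValueError: max() iterable argument is empty
```

The wrist view puts the nest at about (0.645, -0.077) and the cocked post at (0.5135, -0.071), unchanged. The top view is blocked by the arm. I'm moving to the vial.

Call:
servo_tool(moves=[{"xyz": [-0.028,-0.002,0],"delta_rot": [0,0,0],"hand": 0.06},{"xyz": [-0.028,-0.002,0],"delta_rot": [0,0,0],"hand": 0.06},{"xyz": [-0.028,-0.002,0],"delta_rot": [0,0,0],"hand": 0.06},{"xyz": [-0.028,-0.002,0],"delta_rot": [0,0,0],"hand": 0.06},{"xyz": [-0.028,-0.002,0],"delta_rot": [0,0,0],"hand": 0.06},{"xyz": [-0.028,-0.002,0],"delta_rot": [0,0,0],"hand": 0.06},{"xyz": [-0.028,-0.002,0],"delta_rot": [0,0,0],"hand": 0.06},{"xyz": [-0.028,-0.002,0],"delta_rot": [0,0,0],"hand": 0.06},{"xyz": [-0.028,-0.002,0],"delta_rot": [0,0,0],"hand": 0.06},{"xyz": [-0.028,-0.002,0],"delta_rot": [0,0,0],"hand": 0.06},{"xyz": [-0.028,-0.002,0],"delta_rot": [0,0,0],"hand": 0.06},{"xyz": [-0.028,-0.002,0],"delta_rot": [0,0,0],"hand": 0.06}])

```text
time: 12.22
tcp_pos: [0.4307, 0.2546, 0.2294]
ee_rot: [2.546, -1.838, -0.001]
force: [0.6, -0.2, -0.4]
grip_width: 0.699
```

Call:
servo_tool(moves=[{"xyz": [-0.028,-0.001,0],"delta_rot": [0,0,0],"hand": 0.06},{"xyz": [-0.025,-0.001,0],"delta_rot": [0,0,0],"hand": 0.06},{"xyz": [0,0,0],"delta_rot": [0,0,-0.104],"hand": 0.06},{"xyz": [0,0,0],"delta_rot": [0,0,-0.104],"hand": 0.06},{"xyz": [0,0,0],"delta_rot": [0,0,-0.104],"hand": 0.06},{"xyz": [0,0,0],"delta_rot": [0,0,-0.104],"hand": 0.06},{"xyz": [0,0,0],"delta_rot": [0,0,-0.104],"hand": 0.06},{"xyz": [0,0,0],"delta_rot": [0,0,-0.104],"hand": 0.06},{"xyz": [0,0,0],"delta_rot": [0,0,-0.104],"hand": 0.06},{"xyz": [0,0,0],"delta_rot": [0,0,-0.104],"hand": 0.06},{"xyz": [0,0,0],"delta_rot": [0,0,-0.104],"hand": 0.06},{"xyz": [0,0,0],"delta_rot": [0,0,-0.104],"hand": 0.06}])

```text
time: 13.22
tcp_pos: [0.4165, 0.3041, 0.2292]
ee_rot: [3.123, -0.322, -0.002]
force: [-0.6, 0.2, -0.5]
grip_width: 0.706
```

Call:
servo_tool(moves=[{"xyz": [0,0,0],"delta_rot": [0,0,0],"hand": 0.06},{"xyz": [0,0,0],"delta_rot": [0,0,0],"hand": 0.06}])

```text
time: 13.38
tcp_pos: [0.4166, 0.3043, 0.2296]
ee_rot: [3.123, -0.335, -0.001]
force: [0.0, 0.8, 0.1]
grip_width: 0.704
```

```bash
python3 - <<'E'
from h import *
from workcell import *
rep(); s=read_state(); R=cv2.Rodrigues(s["ee_rot"])[0]; print(R.round(4))
f=grab_frame("wrist"); np.savez("v1.npz",**f); H=hsv(f)
cv2.imwrite("pics/v1.png",cv2.cvtColor(f["image"],4))
w=((H[...,1]<60)&(H[...,2]>130)).astype(np.uint8)
for q in blobs(f,w,(100,60,420,260),100): P=ray(f,q[0],0.058)[0]; print(q[0].round(1),q[1],q[2],P.round(4),"tool",(R.T@(P-s["tcp_pos"])).round(4))
E
```

```text
t 13.38 tcp [0.4166 0.3043 0.2296] pivot in tool [0.2303 0.4414] yawswing 2.195 F tool [-0.11 -0.75 -0.06] w 60.1 q6 0.34
[[ 9.772e-01 -2.123e-01 -1.000e-03]
 [-2.123e-01 -9.772e-01 -1.000e-03]
 [-8.000e-04  1.200e-03 -1.000e+00]]
[248.6  69.3] 901 [221  60  57  23] [0.5092 0.2922 0.058 ] tool [ 0.0932 -0.0081  0.1715]
[257.9 171.3] 478 [246 158  25  26] [0.4185 0.3035 0.058 ] tool [0.0021 0.0002 0.1715]
```

View pics/v1.png

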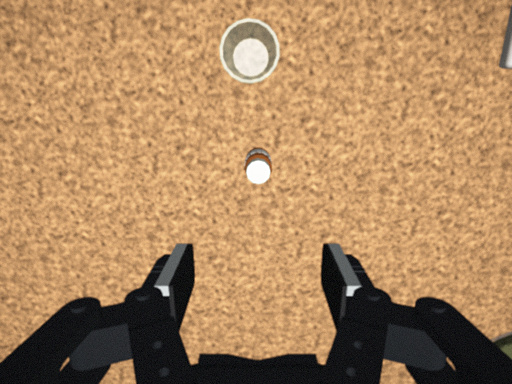

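The cap is at (258,171) in the wrist view, centred between the jaws to 2 mm. The beaker at (250,50) is clear of the fingers. I'm descending and gripping the body.

Call:
servo_tool(moves=[{"xyz": [0.002,0,0.025],"delta_rot": [0,0,0],"hand": 0.055},{"xyz": [0,0,0.03],"delta_rot": [0,0,0],"hand": 0.055},{"xyz": [0,0,0.03],"delta_rot": [0,0,0],"hand": 0.055},{"xyz": [0,0,0.03],"delta_rot": [0,0,0],"hand": 0.055},{"xyz": [0,0,0.03],"delta_rot": [0,0,0],"hand": 0.055},{"xyz": [0,0,0.025],"delta_rot": [0,0,0],"hand": 0.055},{"xyz": [0,0,0.017],"delta_rot": [0,0,0],"hand": 0.055},{"xyz": [0,0,0.01],"delta_rot": [0,0,0],"hand": 0.055},{"xyz": [0,0,0],"delta_rot": [0,0,0],"hand": 0.055},{"xyz": [0,0,0],"delta_rot": [0,0,0],"hand": 0.055}])

```text
time: 14.27
tcp_pos: [0.419, 0.3041, 0.0338]
ee_rot: [3.124, -0.332, 0.0]
force: [0.1, -0.3, 1.2]
grip_width: 0.65
```

Call:
servo_tool(moves=[{"xyz": [0,0,0],"delta_rot": [0,0,0],"hand": 0.035},{"xyz": [0,0,0],"delta_rot": [0,0,0],"hand": 0.03},{"xyz": [0,0,0],"delta_rot": [0,0,0],"hand": 0.02},{"xyz": [0,0,0],"delta_rot": [0,0,0],"hand": 0.02},{"xyz": [0,0,0],"delta_rot": [0,0,0],"hand": 0.02},{"xyz": [0,0,0],"delta_rot": [0,0,0],"hand": 0.02},{"xyz": [0,0,0],"delta_rot": [0,0,0],"hand": 0.02},{"xyz": [0,0,0],"delta_rot": [0,0,0],"hand": 0.02}], force=25)

```text
time: 14.93
tcp_pos: [0.4195, 0.3048, 0.0349]
ee_rot: [-3.122, 0.33, -0.003]
force: [-1.6, -0.7, 6.1]
grip_width: 0.314
```

```bash
python3 -c "from h import *;rep()"
```

```text
t 14.93 tcp [0.4195 0.3048 0.0349] pivot in tool [0.2261 0.4433] yawswing 2.198 F tool [-1.42  0.98 -6.15] w 26.8 q6 0.34
```

Call:
servo_tool(moves=[{"xyz": [0,0,-0.01],"delta_rot": [0,0,0],"hand": 0.02},{"xyz": [0,0,-0.02],"delta_rot": [0,0,0],"hand": 0.02},{"xyz": [0,0,-0.03],"delta_rot": [0,0,0],"hand": 0.02},{"xyz": [0,0,-0.03],"delta_rot": [0,0,0],"hand": 0.02},{"xyz": [0,0,-0.03],"delta_rot": [0,0,0],"hand": 0.02},{"xyz": [0,0,-0.03],"delta_rot": [0,0,0],"hand": 0.02},{"xyz": [0.008,0.008,-0.01],"delta_rot": [0,0,0],"hand": 0.02},{"xyz": [0.015,0.016,0],"delta_rot": [0,0,0],"hand": 0.02},{"xyz": [0.017,0.018,0],"delta_rot": [0,0,0],"hand": 0.02},{"xyz": [0.017,0.018,0],"delta_rot": [0,0,0],"hand": 0.02},{"xyz": [0.017,0.018,0],"delta_rot": [0,0,0],"hand": 0.02},{"xyz": [0.017,0.018,0],"delta_rot": [0,0,0],"hand": 0.02}])

```text
time: 15.93
tcp_pos: [0.4879, 0.1899, 0.1934]
ee_rot: [-3.124, 0.33, 0.001]
force: [0.4, 1.0, 0.1]
grip_width: 0.312
```

Call:
servo_tool(moves=[{"xyz": [0.017,0.018,0],"delta_rot": [0,0,0],"hand": 0.02},{"xyz": [0.017,0.018,0],"delta_rot": [0,0,0],"hand": 0.02},{"xyz": [0.017,0.018,0],"delta_rot": [0,0,0],"hand": 0.02},{"xyz": [0.017,0.018,0],"delta_rot": [0,0,0],"hand": 0.02},{"xyz": [0.017,0.018,0],"delta_rot": [0,0,0],"hand": 0.02},{"xyz": [0.017,0.018,0],"delta_rot": [0,0,0],"hand": 0.02},{"xyz": [0.017,0.018,0],"delta_rot": [0,0,0],"hand": 0.02},{"xyz": [0.017,0.018,0],"delta_rot": [0,0,0],"hand": 0.02},{"xyz": [0.017,0.018,0],"delta_rot": [0,0,0],"hand": 0.02},{"xyz": [0.01,0.01,0],"delta_rot": [0,0,0],"hand": 0.02},{"xyz": [0.005,0.006,0],"delta_rot": [0,0,0],"hand": 0.02},{"xyz": [0,0,0],"delta_rot": [0,0,0],"hand": 0.02}])

```text
time: 16.93
tcp_pos: [0.6149, -0.0191, 0.1928]
ee_rot: [3.124, -0.333, -0.002]
force: [-1.1, -0.0, -0.4]
grip_width: 0.312
```

```bash
python3 - <<'E'
from h import *
from workcell import *
rep(); s=read_state(); R=cv2.Rodrigues(s["ee_rot"])[0]; print(R.round(4))
f=grab_frame("wrist"); np.savez("n1.npz",**f); H=hsv(f)
cv2.imwrite("pics/n1.png",cv2.cvtColor(f["image"],4))
blue=((H[...,0]>100)&(H[...,0]<125)&(H[...,1]>120)).astype(np.uint8)
for q in blobs(f,blue,(0,0,512,384),60): print(q[0].round(1),q[1],q[2],ray(f,q[0],0.035)[0].round(4))
c=max(cv2.findContours(blue,0,1)[0],key=cv2.contourArea)
h=ray(f,cv2.convexHull(c)[:,0],0.035)[:,:2]*1000
print(cv2.minEnclosingCircle(h.astype(np.float32)),cv2.fitEllipse(h.astype(np.float32)))
red=(((H[...,0]<8)|(H[...,0]>172))&(H[...,1]>130)&(H[...,2]>150)).astype(np.uint8)
for q in blobs(f,red,(0,0,512,384),20): print(" red",q[0],q[1],ray(f,q[0],0.101)[0].round(4))
E
```

```text
t 16.93 tcp [ 0.6149 -0.0191  0.1928] pivot in tool [-0.0323  0.1674] yawswing 2.196 F tool [-1.11  0.26  0.37] w 26.6 q6 1.06
[[ 9.775e-01 -2.109e-01 -1.200e-03]
 [-2.109e-01 -9.775e-01 -1.000e-04]
 [-1.100e-03  4.000e-04 -1.000e+00]]
[312.2 127. ] 1927 [288 103  50  50] [ 0.6489 -0.075   0.035 ]
((648.3753662109375, -74.64253234863281), 22.018409729003906) ((648.3896484375, -74.90485382080078), (41.94310760498047, 43.75448226928711), 131.07461547851562)
```

View pics/n1.png

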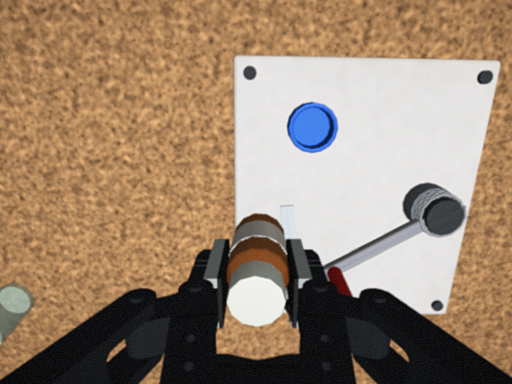

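The vial hangs upright between the jaws (cap at (256,300), foot at about (257,218)), the nest is empty at (312,127), and the arm is cocked at lower right. I'm moving over the nest and measuring the nest and the held vial in the same picture, so that camera bias cancels.

Call:
servo_tool(moves=[{"xyz": [0.011,0.012,0.003],"delta_rot": [0,0,0],"hand": 0.02},{"xyz": [0.011,0.012,0.005],"delta_rot": [0,0,0],"hand": 0.02},{"xyz": [0.011,0.012,0.005],"delta_rot": [0,0,0],"hand": 0.02},{"xyz": [0.011,0.012,0.005],"delta_rot": [0,0,0],"hand": 0.02},{"xyz": [0,0,0],"delta_rot": [0,0,0],"hand": 0.02},{"xyz": [0,0,0],"delta_rot": [0,0,0],"hand": 0.02}])

```text
time: 17.48
tcp_pos: [0.6474, -0.0735, 0.1748]
ee_rot: [-3.124, 0.33, 0.002]
force: [-0.0, 1.0, -1.0]
grip_width: 0.313
```

```bash
cat > m.py <<'E'
from h import *
from workcell import *
rep(); s=read_state(); R=cv2.Rodrigues(s["ee_rot"])[0]; t=s["tcp_pos"]
f=grab_frame("wrist"); np.savez("n2.npz",**f); H=hsv(f)
blue=((H[...,0]>100)&(H[...,0]<125)&(H[...,1]>120)).astype(np.uint8)
c=max(cv2.findContours(blue,0,1)[0],key=cv2.contourArea)
h=ray(f,cv2.convexHull(c)[:,0],0.035)[:,:2]*1000
(n,r)=cv2.minEnclosingCircle(h.astype(np.float32)); N=np.r_[np.array(n)/1000,0.035]
print("nest bbox",cv2.boundingRect(c),N.round(4),"r",r,"tool",(R.T@(N-t)).round(4))
w=((H[...,1]<60)&(H[...,2]>175)).astype(np.uint8)
q=max(blobs(f,w,(215,255,300,345),100),key=lambda a:a[1])
zc=t[2]-0.0349+0.060; m=np.zeros_like(w); x,y,ww,hh=q[2]; m[y:y+hh,x:x+ww]=w[y:y+hh,x:x+ww]
c=max(cv2.findContours(m,0,1)[0],key=cv2.contourArea); (u,r2)=cv2.minEnclosingCircle(c)
hc=ray(f,cv2.convexHull(c)[:,0],zc)[:,:2]*1000; (g,rr)=cv2.minEnclosingCircle(hc.astype(np.float32)); C=np.r_[np.array(g)/1000,zc]
print("cap px",u,r2,q[2],"world",C.round(4),"r",rr,"tool",(R.T@(C-t)).round(4))
d=f["range_z"]; print("depth cap",np.median(d[int(u[1])-3:int(u[1])+4,int(u[0])-3:int(u[0])+4]))
E
python3 m.py
```

```text
t 17.48 tcp [ 0.6474 -0.0735  0.1748] pivot in tool [-0.0758  0.121 ] yawswing 2.198 F tool [-0.26 -0.99  0.99] w 26.7 q6 1.17
nest bbox (236, 154, 50, 51) [ 0.6494 -0.0762  0.035 ] r 22.413070678710938 tool [0.0027 0.0022 0.1398]
cap px (257.8333435058594, 300.9166564941406) 30.987201690673828 [227 276  62  50] world [ 0.6471 -0.0732  0.1999] r 11.98045825958252 tool [-0.0004 -0.0003 -0.0251]
depth cap 0.124531314
```

Call:
servo_tool(moves=[{"xyz": [0.0022,0.0027,0],"delta_rot": [0,0,0],"hand": 0.02},{"xyz": [0,0,0.02],"delta_rot": [0,0,0],"hand": 0.02},{"xyz": [0,0,0.025],"delta_rot": [0,0,0],"hand": 0.02},{"xyz": [0,0,0.025],"delta_rot": [0,0,0],"hand": 0.02},{"xyz": [0,0,0.015],"delta_rot": [0,0,0],"hand": 0.02},{"xyz": [0,0,0.008],"delta_rot": [0,0,0],"hand": 0.02},{"xyz": [0,0,0],"delta_rot": [0,0,0],"hand": 0.02},{"xyz": [0,0,0],"delta_rot": [0,0,0],"hand": 0.02}])

```text
time: 18.2
tcp_pos: [0.6497, -0.077, 0.0834]
ee_rot: [3.124, -0.329, 0.002]
force: [0.1, -0.6, 0.3]
grip_width: 0.311
```

```bash
python3 - <<'E'
from h import *
from workcell import *
rep()
f=grab_frame("wrist"); np.savez("n3.npz",**f); H=hsv(f)
blue=((H[...,0]>100)&(H[...,0]<125)&(H[...,1]>120)).astype(np.uint8)
c=max(cv2.findContours(blue,0,1)[0],key=cv2.contourArea); x,y,w,h=cv2.boundingRect(c); print(x,y,w,h)
b=f["image"]; row=[(r,np.flatnonzero(blue[r])[[0,-1]].tolist()) for r in range(y,y+h,6) if blue[r].any()]; print(row)
# lateral centre of nest at widest row vs vial axis at (257.8)
s=read_state();R=cv2.Rodrigues(s["ee_rot"])[0];hh=cv2.convexHull(c)[:,0]
P=(ray(f,hh,0.035)-s["tcp_pos"])@R*1000; print("tool y extents",P[:,1].min(),P[:,1].max(),"x max (far side)",P[:,0].max(),P[:,0].min())
E
```

```text
t 18.2 tcp [ 0.6497 -0.077   0.0834] pivot in tool [-0.0788  0.118 ] yawswing 2.198 F tool [ 0.2   0.6  -0.34] w 26.5 q6 1.17
221 185 72 63
[(185, [254, 261]), (191, [238, 276]), (197, [232, 282]), (203, [227, 286]), (209, [225, 288]), (215, [223, 290]), (221, [222, 291]), (227, [221, 292]), (233, [223, 291]), (239, [225, 289]), (245, [225, 230])]
tool y extents -22.09949824003831 20.25996560860492 x max (far side) 23.78047965958108 -15.455278420726172
```

Call:
servo_tool(moves=[{"xyz": [0.0013,-0.0008,0],"delta_rot": [0,0,0],"hand": 0.02},{"xyz": [0,0,0.005],"delta_rot": [0,0,0],"hand": 0.02},{"xyz": [0,0,0.005],"delta_rot": [0,0,0],"hand": 0.02},{"xyz": [0,0,0.005],"delta_rot": [0,0,0],"hand": 0.02},{"xyz": [0,0,0.004],"delta_rot": [0,0,0],"hand": 0.02},{"xyz": [0,0,0],"delta_rot": [0,0,0],"hand": 0.02}])

```text
time: 18.75
tcp_pos: [0.65, -0.0768, 0.0615]
ee_rot: [3.124, -0.331, -0.004]
force: [0.1, -0.5, 0.1]
grip_width: 0.318
```

```bash
python3 -c "from h import *;rep()"
```

```text
t 18.75 tcp [ 0.65   -0.0768  0.0615] pivot in tool [-0.0789  0.1184] yawswing 2.197 F tool [ 0.17  0.43 -0.11] w 27.2 q6 1.17
```

Call:
servo_tool(moves=[{"xyz": [0,0,0.003],"delta_rot": [0,0,0],"hand": 0.02},{"xyz": [0,0,0.003],"delta_rot": [0,0,0],"hand": 0.02},{"xyz": [0,0,0.002],"delta_rot": [0,0,0],"hand": 0.02},{"xyz": [0,0,0.001],"delta_rot": [0,0,0],"hand": 0.02},{"xyz": [0,0,0],"delta_rot": [0,0,0],"hand": 0.02}])

```text
time: 19.17
tcp_pos: [0.6506, -0.0768, 0.054]
ee_rot: [-3.124, 0.331, 0.001]
force: [0.4, 0.8, -0.1]
grip_width: 0.315
```

```bash
python3 -c "from h import *;rep()"
```

```text
t 19.17 tcp [ 0.6506 -0.0768  0.054 ] pivot in tool [-0.0796  0.1185] yawswing 2.198 F tool [ 0.25 -0.92  0.1 ] w 26.9 q6 1.17
```

Call:
servo_tool(moves=[{"xyz": [0,0,0.001],"delta_rot": [0,0,0],"hand": 0.02},{"xyz": [0,0,0.0005],"delta_rot": [0,0,0],"hand": 0.02},{"xyz": [0,0,0],"delta_rot": [0,0,0],"hand": 0.02}])

```text
time: 19.42
tcp_pos: [0.6509, -0.0768, 0.0531]
ee_rot: [-3.124, 0.33, -0.001]
force: [-0.2, 0.0, 1.8]
grip_width: 0.315
```

```bash
python3 -c "from h import *;rep()"
```

```text
t 19.42 tcp [ 0.6509 -0.0768  0.0531] pivot in tool [-0.0799  0.1186] yawswing 2.198 F tool [-0.23  0.01 -1.8 ] w 26.9 q6 1.17
```

The floor contact shows as 1.8 N upward at a TCP height of 53.1 mm, against 52.9 expected. I'm opening gently and retreating.

Call:
servo_tool(moves=[{"xyz": [0,0,0],"delta_rot": [0,0,0],"hand": 0.03},{"xyz": [0,0,0],"delta_rot": [0,0,0],"hand": 0.035},{"xyz": [0,0,0],"delta_rot": [0,0,0],"hand": 0.04},{"xyz": [0,0,0],"delta_rot": [0,0,0],"hand": 0.045},{"xyz": [0,0,0],"delta_rot": [0,0,0],"hand": 0.05},{"xyz": [0,0,-0.005],"delta_rot": [0,0,0],"hand": 0.05},{"xyz": [0,0,-0.015],"delta_rot": [0,0,0],"hand": 0.05},{"xyz": [0,0,-0.025],"delta_rot": [0,0,0],"hand": 0.05},{"xyz": [0,0,-0.03],"delta_rot": [0,0,0],"hand": 0.05},{"xyz": [0,0,-0.03],"delta_rot": [0,0,0],"hand": 0.05},{"xyz": [0,0,-0.03],"delta_rot": [0,0,0],"hand": 0.05},{"xyz": [0,0,-0.03],"delta_rot": [0,0,0],"hand": 0.05}])

```text
time: 20.42
tcp_pos: [0.6505, -0.0769, 0.2198]
ee_rot: [-3.124, 0.331, -0.001]
force: [0.7, 0.1, -0.2]
grip_width: 0.586
```

Call:
servo_tool(moves=[{"xyz": [0,0,-0.02],"delta_rot": [0,0,0],"hand": 0.05},{"xyz": [-0.02,0,0],"delta_rot": [0,0,0],"hand": 0.05},{"xyz": [-0.02,0,0],"delta_rot": [0,0,0],"hand": 0.05},{"xyz": [-0.02,0,0],"delta_rot": [0,0,0],"hand": 0.05},{"xyz": [0,0,0],"delta_rot": [0,0,0],"hand": 0.05},{"xyz": [0,0,0],"delta_rot": [0,0,0],"hand": 0.05}])

```text
time: 20.92
tcp_pos: [0.5917, -0.0641, 0.2391]
ee_rot: [-3.124, 0.33, -0.003]
force: [0.2, -0.6, -0.2]
grip_width: 0.589
```

```bash
python3 - <<'E'
from h import *
from workcell import *
rep()
f=grab_frame("wrist"); np.savez("e1.npz",**f); H=hsv(f)
cv2.imwrite("pics/e1.png",cv2.cvtColor(f["image"],4))
blue=((H[...,0]>100)&(H[...,0]<125)&(H[...,1]>120)).astype(np.uint8)
for q in blobs(f,blue,(0,0,512,384),30): print("blue",q[0].round(1),q[1],q[2],ray(f,q[0],0.035)[0].round(4))
w=((H[...,1]<40)&(H[...,2]>225)).astype(np.uint8)
for q in blobs(f,w,(150,20,380,300),60): print("white",q[0].round(1),q[1],q[2],ray(f,q[0],0.078)[0].round(4))
red=(((H[...,0]<8)|(H[...,0]>172))&(H[...,1]>130)&(H[...,2]>150)).astype(np.uint8)
for q in blobs(f,red,(0,0,512,384),20): print(" red",q[0],q[1],ray(f,q[0],0.101)[0].round(4))
am=((H[...,0]<18)&(H[...,1]>150)&(H[...,2]<170)).astype(np.uint8)
for q in blobs(f,am,(200,20,330,240),30): print("amber",q[0].round(1),q[1],q[2])
d=f["range_z"]; q=proj(f,[[0.650,-0.077,0.078]])[0]; u,v=q.astype(int); Z=np.median(d[v-2:v+3,u-2:u+3])
k=cv2.undistortPoints(q.reshape(1,1,2).astype(float),f["camera_matrix"],f["distortion"])[0,0]
print("expected cap px",q,"cap world by depth",(f["cam_to_world"]@np.r_[k*Z,Z,1])[:3])
E
```

```text
t 20.92 tcp [ 0.5917 -0.0641  0.2391] pivot in tool [-0.0194  0.1185] yawswing 2.198 F tool [0.35 0.57 0.21] w 50.3 q6 1.13
blue [256.6 110.6] 702 [237  88  43  44] [ 0.6474 -0.0746  0.035 ]
white [284.8 138.8] 21303 [193  49 187 189] [ 0.6207 -0.0948  0.078 ]
white [258.8 109.9] 493 [247  98  25  25] [ 0.65   -0.0773  0.078 ]
white [335.8 244.1] 4506 [261 203 119  78] [ 0.5085 -0.125   0.078 ]
white [221.8 272. ] 243 [206 258  36  22] [ 0.5015 -0.0075  0.078 ]
 red [282.7751938  260.54263566] 129 [ 0.5145 -0.0712  0.101 ]
amber [279.4 237.2] 40 [274 234  11   6]
expected cap px [258.51388983 110.01128165] cap world by depth [ 0.65000366 -0.07700056  0.07806482]
```

The cap is at (0.650, -0.077) and its top is at 78.1 mm by depth, which equals 18 + 60, so the vial is seated and upright. The post is still at its cocked place. Handing in.

```bash
python3 -c "from workcell import *; print(hand_in())"
```

```text
the job is handed in; nothing more can be done
None
```

The hammer arm is cocked on its catch by itself, and the white-capped vial stands upright in the blue nest. I handed the job in at about 21 s.

- **Cocking:** I drew the red post back with one finger until it just touched the buffer, about 0.3 mm in by force and position. I then eased it forward at about 8 mm/s until the finger carried no load and left the post. The arm held at swing 1.156.
- **Arm at the end:** The last wrist frame puts the post top at (0.5145, -0.071), within 1 mm of where it was just after cocking.
- **Vial:** The last frame puts the cap at (0.650, -0.077) and its top at 78.1 mm by depth. The expected height is 78 mm.

**What disagreed or was not checked:**
- **Force while drawing:** The readings were noisy and dipped to about 1–2 N around the catch, against roughly 6.5 N expected. I judged the catch and buffer from the pictures and the buffer's force slope instead.
- **Nest position:** Two wrist views differed by about 3.5 mm. I settled it with close views while holding the vial.
- **Final picture:** I could not view it because the 12-picture limit was reached, so the last check is by numbers only.
- **Other things on the bench:** I did not re-measure the spare, beaker or reagent bottle at the end. The arm passed well above them, and I saw no sign of contact.

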